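# Find the loaded milling chamber by weight and seat it on the drive of the bench mill

## Robot

A 6-joint arm with a two-finger parallel gripper is mounted at the origin on the work surface. World frame = base frame: x ahead of the robot, y to its left, z up, the work surface at z = 0. Lengths are in mm, angles in rad, forces in N, time in s.
With the tool pointing down it reaches from about 275 to 1000 mm from the base axis. Payload 8.4 kg.
Tool frame: the origin (TCP) lies midway between the tips of the shut fingers; the grasp point (between the pads) lies 19 mm behind it; z points along the fingers, y is the direction in which the jaws open and shut (so a half turn about z gives the same grasp; the last joint's range is limited). The gripper opens to 85 mm and grips with 20 to 120 N. Pads are 22 mm wide; open, the fingers measure 114 mm over their backs; the gripper's body (76 mm by 85 mm) begins 54 mm behind the grasp point. The pads swing forward as they close: fully open they stand 13 mm farther back than shut.
Start: joints at [1.14, 0.353, 1.633, -0, 1.155, -0.002], TCP at [259.861, 568.419, 193.381] pointing down, gripper open.
Joint ranges: [-2.63, 2.63], [-0.92, 2.1], [0.06, 2.66], [-1.3, 4.44], [0, 2.69], [-3.02, 3.02]. Speed limits (rad/s): [2.22, 2.22, 2.79, 3.14, 3.14, 3.14].

## Interface

Orientations are given as [roll, pitch, yaw] about the fixed x, y, z axes, in that order (R = Rz(yaw) Ry(pitch) Rx(roll)).
In Python, from rig import r gives the robot as it stands.
- The arm moves only by the tool play_rows, never from a script. Its argument "moves" is a list of rows, each a list of 3 entries, a list of its own where there are three numbers: the turn, a rotation vector about the tool's x, y, z in degrees, then the shift along the tool's x, y, z in mm, then the opening, from 0 (shut) to 1 (fully open). A call has 1 to 20 rows; each row is the pose to reach, as a shift and turn from the pose measured when the call began, along the tool's axes at that moment; what a row does not reach only later rows make up. A row lasts 1/10 s, in which the tool goes at most 50 mm and 8.59 degrees, less where a joint would pass 70% of its speed; a pose out of reach is approached as far as the arm can. A call with a gripper value outside its range is refused whole. The fingers move at their own pace and stop on an object; "newtons" is the grip in N (left out, the last holds). Time passes only in rows, so rows that repeat a pose let the fingers close. It gives the time, the measured TCP pose, the force and the opening at its end, in the units of the state.
- r.sense(): the state, without advancing time (a new reading comes with each control period).
- r.grab_frame(name): name is "scene" or "top" or "wrist"; returns a dict with "color" (384x512x3 uint8, red, green, blue), "K" (3x3 intrinsics, pixels), "rvec" (rotation vector, rad) and "tvec" (3), from world to camera coordinates, as OpenCV has them; the wrist camera has in their place "T_tool_cam" (4x4, takes a point from camera to tool coordinates, whose origin is the TCP and whose axes are the flange's). Camera axes: x right, y down, z forward; pixel columns grow to the right and rows downward; lengths in mm; the calibration is good to about 2 mm. The wrist camera is an equidistant fisheye: a pixel r from the principal point sees the ray r / f radians off the axis. A picture is of the moment at which its call begins: read the wrist's pose just before it. There is no depth.
- r.sign_off(): hands the job in, once; it reports no verdict.
Trained networks look in a picture, given as the dict that the camera call returned (one of the last four; its "shot" number tells which), for a name from the list of things; names that differ only in an ending like _2 or _b are one class to them, and where a whole thing is asked for, a point or a joint stands for the part that bears it (a point fixed in the world has none). Each returns a list of dicts, best first, with "conf" (0 to 1); they miss things now and then, are a little off and sometimes report something else, mostly with a low value. They report only what shows in the picture. A call takes as long as a camera call. They do not tell look-alikes from the thing itself.
- r.silhouettes(picture, name): "mask" (384x512 bool, what is visible of it) and "location" ([column, row] in pixels, amid what is visible of it).
The state is a dict: "clock": time; "qpos": joint angles; "qvel": joint speeds; "joint_efforts": joint torques, N m; "eef_pos": TCP position; "tcp_rot": TCP orientation; "contact_force": force on the tool from outside, world axes, zero at the start; "wrist_torque": the same for the moment, N m; "opening": opening from 0.0 (shut) to 1.0 (fully open).
Only numpy, scipy, OpenCV 4.12 (cv2) and the standard library are available. Lean on these libraries where they do the work, as an engineer would, in place of code of your own. Each camera call takes 0.05 s, during which the arm holds its last target.

## Task

The two closed blue-capped milling chambers on the green mat look alike, but one is loaded with sample and grinding charge and the other is empty, and only their weight tells which. Find the heavier one and seat it upright in the steel collar of the bench mill, gently turning it by feel until its dogs slip over the drive cross and it is fully home, without forcing it down and without turning either chamber on its side. Leave the lighter one standing on the mat and do not disturb the glassware and tools around.

Things in the scene. Friction and masses are not known exactly. Their poses are not given: they have to be found in the camera images.
- chamber_a_mid (a point): centre (half-way up, on the axis) of a closed milling chamber, 96 mm tall, loose, upright (z up its axis); outwardly the same as chamber_b, either may be the heavier. White round body 58 mm in diameter from 16 to 75 mm above the underside, blue screw cap 57 mm in diameter above. Hold it across the body at any angle. The loaded one is at least 0.15 kg heavier than the empty one; neither is over 0.7 kg
- chamber_a_foot (a point): centre of the underside of chamber_a, 48 mm below its centre: the foot is four black square coupling dogs 16 mm tall, each 13.5 mm square, at the corners of a 39 mm square, with a cross-shaped slot 12 mm wide between them, open below and 16 mm deep, along the chamber's own x and y
- chamber_b_mid (a point): centre (half-way up, on the axis) of a closed milling chamber, 96 mm tall, loose, upright (z up its axis); outwardly the same as chamber_a, either may be the heavier. White round body 58 mm in diameter from 16 to 75 mm above the underside, blue screw cap 57 mm in diameter above. Hold it across the body at any angle. The loaded one is at least 0.15 kg heavier than the empty one; neither is over 0.7 kg
- chamber_b_foot (a point): centre of the underside of chamber_b, 48 mm below its centre: the foot is four black square coupling dogs 16 mm tall, each 13.5 mm square, at the corners of a 39 mm square, with a cross-shaped slot 12 mm wide between them, open below and 16 mm deep, along the chamber's own x and y
- mill: bench mill, fixed: white box housing reaching from 85 mm in front of its origin (-x, control panel) to 115 mm behind it, 170 mm wide, deck 62 mm above the table with an 80 mm high hump along its rear edge; on the deck a round aluminium collar 86 mm in diameter, its top 78 mm above the table, with the round well. Origin on the table straight below the well's centre, z up
- mill_mouth (a point): centre of the well's mouth, level with the collar's top, 78 mm above the table. The well is round, 60 mm in diameter, 13 mm deep. Collar and drive are rigid: pressing a chamber on them with more than 40 N is forcing it. A chamber caught on top of the drive stays 7 mm too high; within a quarter turn it lines up (to about 0.1 rad) and can go down
- mill_seat (a point): centre of the well's flat floor, 65 mm above the table; x, y, z as the mill's. From the floor rises the drive, a steel cross of two bars 34 x 7 mm, 7 mm tall, on the motor spindle. Its angle differs each time and is not measured; it takes about 0.3 N m to turn. Fully home, the dogs stand on the floor round the cross, the chamber's centre 48 mm above this point
- mat: green flat mat, fixed, 230 x 290 x 4 mm; origin at the centre of its underside on the table, z up, x and y along its 230 and 290 mm sides. Both chambers start on it
- dropper: bystander: small white dropper bottle with red tip, 36 mm in diameter, 92 mm tall, standing on the mat; origin at the centre of its underside
- washbottle: bystander: white squeeze bottle with nozzle, 60 mm in diameter, 165 mm tall; origin at the centre of its underside
- beaker: bystander: glass beaker 68 mm in diameter, 90 mm tall; origin at the centre of its underside
- reagent: bystander: clear bottle with blue cap, 80 mm in diameter, 175 mm tall; origin at the centre of its underside
- spatula: bystander: thin double-ended steel lab spatula 172 mm long lying flat; origin at the middle of its underside, x along it
- vial: bystander: amber vial with white cap, 30 mm in diameter, 55 mm tall; origin at the centre of its underside
Not all that is in view belongs to the job. Leave any red or yellow look-alike of the part that bears chamber_a_mid alone. Leave any orange look-alike of the part that bears chamber_b_mid alone.

How it is judged:
By the outcome, as a careful person would: the job done as asked, in the order asked, and still so for the second after the job is handed in, with the robot touching nothing.
It also fails if it takes over 72 s, if anything falls off the work surface, if the arm or the gripper's body presses on something with over 40 N, if the wrist force passes 120 N, or if a joint passes its speed limit or range.

## Working session

There is one attempt and no reset: what is moved stays moved. The work goes in short steps, Python scripts to look and compute and a tool call to move; the robot and the scene stay as the last step left them, time stands still between calls to the robot, and variables do not carry over. Pictures are saved under pics/ and viewed, and the job is handed in when it is done.

Besides the shell and the picture viewer there is one more tool, called as name(argument=value, ...) on one line, values as JSON. play_rows: Moves the arm, as the interface text tells. Its arguments: {"type":"object","properties":{"moves":{"type":"array"},"newtons":{"type":"number"}},"required":["moves"]}

```bash
mkdir -p pics; ls
python3 - <<'E'
from rig import r
import cv2,numpy as np
s=r.sense(); print({k:np.round(v,3) for k,v in s.items()})
for n in ("scene","top"):
    f=r.grab_frame(n); cv2.imwrite(f"pics/{n}0.png",f["color"][:,:,::-1]); print(n,f["K"],f["rvec"],f["tvec"])
    for nm in ("chamber_a_mid","mill","mat","dropper","washbottle","beaker","reagent","spatula","vial"):
        print(nm,[(round(d["conf"],2),np.round(d["location"])) for d in r.silhouettes(f,nm)])
E
```

```text
pics
{'clock': np.float64(0.0), 'qpos': array([ 1.14 ,  0.354,  1.634,  0.   ,  1.155, -0.002]), 'qvel': array([ 0.   , -0.003, -0.001,  0.001,  0.   , -0.   ]), 'joint_efforts': array([-2.0000e-03, -6.0526e+01, -3.4206e+01, -0.0000e+00,  1.0000e-02,
       -0.0000e+00]), 'eef_pos': array([259.628, 567.919, 192.666]), 'tcp_rot': array([-3.14 , -0.   ,  2.713]), 'contact_force': array([ 0.094, -0.281, -0.103]), 'wrist_torque': array([ 0.   ,  0.017, -0.027]), 'opening': np.float64(1.0)}
scene [[432.48892101   0.         262.31092141]
 [  0.         432.48892101 187.41207955]
 [  0.           0.           1.        ]] [ 2.0765495   1.2129669  -0.53345181] [-335.81481852 -236.36521517 1459.58720527]
chamber_a_mid [(0.8, array([246., 141.])), (0.74, array([196., 191.])), (0.59, array([274., 175.])), (0.56, array([246., 221.]))]
mill [(0.9, array([139., 232.])), (0.43, array([313., 200.])), (0.2, array([273., 176.]))]
mat [(0.57, array([298., 192.]))]
dropper [(0.81, array([317., 201.])), (0.73, array([276., 172.]))]
washbottle [(0.96, array([190., 301.])), (0.61, array([113., 192.]))]
beaker [(0.74, array([138., 231.])), (0.55, array([257., 276.]))]
reagent [(0.76, array([344., 227.]))]
spatula [(0.62, array([275., 177.])), (0.47, array([196., 187.]))]
vial [(0.55, array([117., 193.]))]
top [[415.49764997   0.         259.97906934]
 [  0.         415.49764997 185.43800957]
 [  0.           0.           1.        ]] [ 2.17429856 -2.14843901  0.13989571] [  59.61991005  558.23581294 1215.49659034]
chamber_a_mid [(0.85, array([231., 207.])), (0.68, array([236., 269.])), (0.61, array([278., 172.]))]
mill [(0.71, array([355., 214.])), (0.57, array([176., 191.]))]
mat [(0.93, array([204., 201.]))]
dropper []
washbottle [(0.96, array([343., 129.])), (0.35, array([356., 216.]))]
beaker [(0.96, array([298., 126.]))]
reagent [(0.62, array([219., 124.]))]
spatula [(0.63, array([292., 260.]))]
vial [(0.67, array([362., 266.]))]
```

Run:
```python
import cv2
for n,(x0,y0,x1,y1) in {"scene":(80,90,400,330),"top":(120,80,440,320)}.items():
    i=cv2.imread(f"pics/{n}0.png"); cv2.imwrite(f"pics/{n}0c.png",cv2.resize(i[y0:y1,x0:x1],(800,600),interpolation=cv2.INTER_CUBIC))
```

```text
(no output)
```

View pics/scene0c.png

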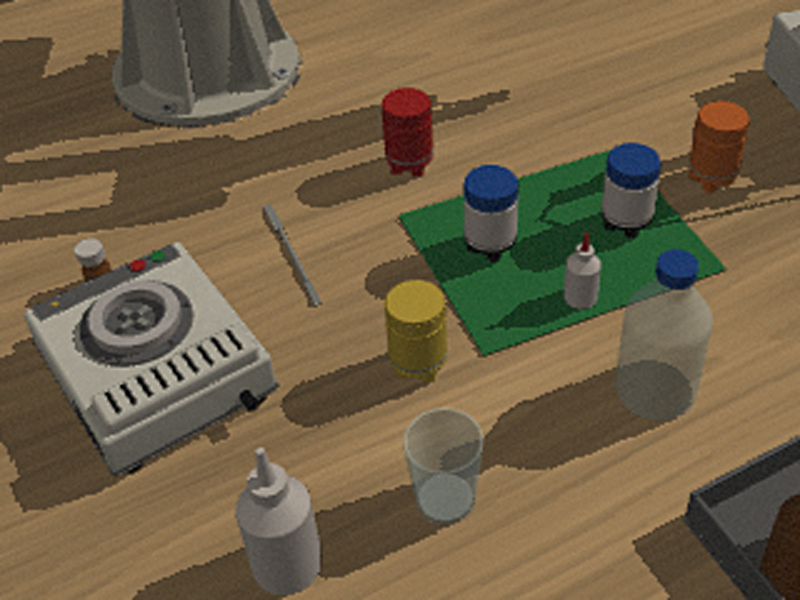

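View pics/top0c.png

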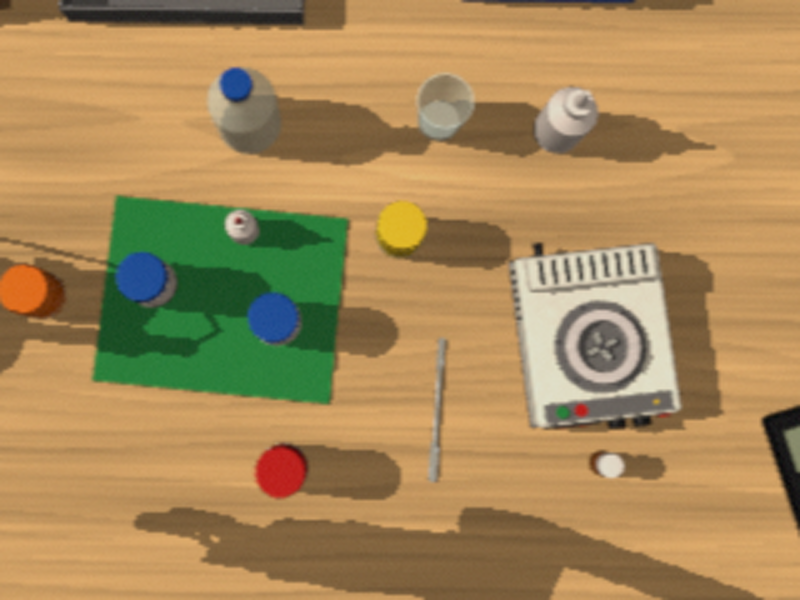

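Two blue-capped chambers stand on the mat, at scene crop (490,208) and (632,185), which are top crop (275,318) and (143,277). These match the white body and blue cap. The red, yellow and orange look-alikes stay untouched. Next I localise everything.

```bash
cat > h.py <<'E'
from rig import r
import cv2,numpy as np
from scipy.optimize import minimize,least_squares
def proj(f,P): return cv2.projectPoints(np.float64(P).reshape(-1,3),np.float64(f["rvec"]),np.float64(f["tvec"]),f["K"],None)[0][:,0]
def unproj(f,uv,z):
    R=cv2.Rodrigues(np.float64(f["rvec"]))[0]; c=-R.T@np.float64(f["tvec"]).ravel()
    d=R.T@np.linalg.inv(f["K"])@np.array([uv[0],uv[1],1.]); return c+d*(z-c[2])/d[2]
def ring(x,y,z,rad,n=48):
    a=np.linspace(0,2*np.pi,n,endpoint=False); return np.c_[x+rad*np.cos(a),y+rad*np.sin(a),0*a+z]
def hullc(f,x,y,z0,z1,rad):
    p=proj(f,np.r_[ring(x,y,z0,rad),ring(x,y,z1,rad)]); h=cv2.convexHull(p.astype(np.float32)); m=cv2.moments(h); return np.array([m["m10"],m["m01"]])/m["m00"]
def bluecaps(f):
    hsv=cv2.cvtColor(f["color"],cv2.COLOR_RGB2HSV)
    m=cv2.inRange(hsv,(105,130,50),(130,255,255))
    n,l,st,c=cv2.connectedComponentsWithStats(m); return [(st[i,4],c[i]) for i in range(1,n) if st[i,4]>60]
E
python3 - <<'E'
from h import *
fs=r.grab_frame("scene"); ft=r.grab_frame("top")
print(bluecaps(fs)); print(bluecaps(ft))
for s0,t0 in (((276,173),(230,207)),((333,163),(177,191))):
    ms=min(bluecaps(fs),key=lambda b:np.hypot(*(b[1]-s0)))[1]; mt=min(bluecaps(ft),key=lambda b:np.hypot(*(b[1]-t0)))[1]
    g=unproj(ft,mt,95)
    q=least_squares(lambda p:np.r_[hullc(fs,*p,79,100,28.5)-ms,hullc(ft,*p,79,100,28.5)-mt],g[:2]); print("ch",q.x,q.fun)
for nm,z in (("dropper",45),("vial",30),("spatula",2),("mat",2),("mill",62),("beaker",45),("washbottle",80),("reagent",80)):
    for d in r.silhouettes(ft,nm)[:2]: print(nm,round(d["conf"],2),unproj(ft,d["location"],z).round())
i=ft["color"][195:245,325:395]; cv2.imwrite("pics/mill.png",cv2.resize(i,(800,571),interpolation=cv2.INTER_CUBIC)[:,:,::-1])
i=fs["color"][190:245,95:170]; cv2.imwrite("pics/mill_s.png",cv2.resize(i,(800,587),interpolation=cv2.INTER_CUBIC)[:,:,::-1])
# yellow/red/orange
for n,uv in (("yel",(281,171)),("red",(232,268)),("or",(132,196))): print(n,unproj(ft,uv,96).round())
E
```

```text
[(np.int32(284), array([332.66901408, 155.47183099])), (np.int32(308), array([275.89285714, 164.66558442])), (np.int32(192), array([350.16145833, 196.74479167])), (np.int32(286), array([488.14335664, 241.41258741])), (np.int32(410), array([440.62439024, 263.79512195])), (np.int32(898), array([283.44877506, 363.21492205])), (np.int32(526), array([248.56463878, 373.9391635 ])), (np.int32(171), array([212.15204678, 378.8245614 ]))]
[(np.int32(172), array([199.02325581,  39.20930233])), (np.int32(145), array([151.65517241,  41.42068966])), (np.int32(1500), array([340.27466667,  65.986     ])), (np.int32(113), array([213.96460177, 113.38053097])), (np.int32(296), array([176.34459459, 190.44594595])), (np.int32(289), array([228.8615917, 206.6366782]))]
ch [488.61327598 154.78133908] [-0.2170978   0.04248162 -0.10518666 -0.05393971]
ch [533.15198948 305.94927139] [-0.06791689  0.13609062 -0.09628225 -0.00455045]
dropper 0.61 [ 320. -237.   45.]
dropper 0.59 [607. 202.  45.]
spatula 0.42 [324. -29.   2.]
spatula 0.42 [606. 203.   2.]
mat 0.88 [517. 237.   2.]
mill 0.98 [ 474. -212.   62.]
mill 0.57 [334. -26.  62.]
beaker 0.71 [753. -53.  45.]
beaker 0.31 [341. -33.  45.]
washbottle 0.96 [ 731. -179.   80.]
reagent 0.93 [739. 184.  80.]
yel [592.   7.  96.]
red [317. 142.  96.]
or [515. 430.  96.]
```

View pics/mill.png

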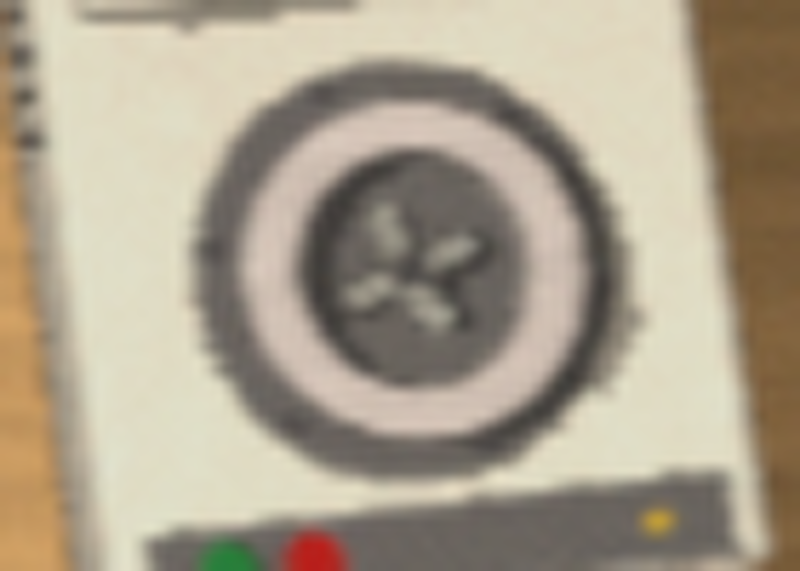

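View pics/mill_s.png

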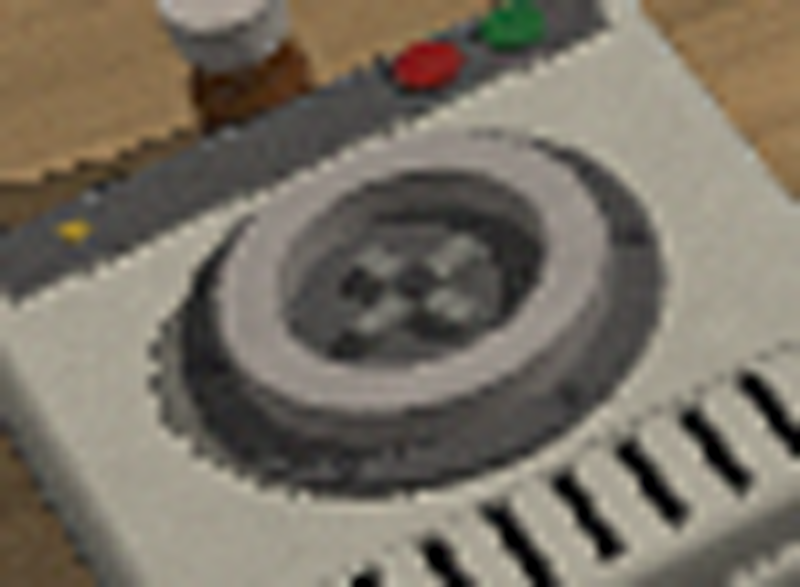

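```bash
cat >> h.py <<'E'
from scipy.spatial.transform import Rotation as Ro
def delta(x,y,z,yaw=None):
    s=r.sense(); R=Ro.from_euler("xyz",s["tcp_rot"]); p=np.array(s["eef_pos"])
    d=R.inv().apply(np.array([x,y,z])-p)
    T=Ro.from_euler("xyz",[np.pi,0,s["tcp_rot"][2] if yaw is None else yaw])
    return d.round(1),np.degrees((R.inv()*T).as_rotvec()).round(1)
def st():
    s=r.sense(); print({k:np.round(s[k],3) for k in("clock","qpos","eef_pos","tcp_rot","contact_force","wrist_torque","opening")})
E
python3 - <<'E'
from h import *
fs=r.grab_frame("scene"); ft=r.grab_frame("top")
print(unproj(ft,(360.85,218),78),unproj(fs,(133.35,215.1),78))
g=lambda p:unproj(ft,((p[0]+.5)/11.43-.5+325,(p[1]+.5)/11.43-.5+195),72)
for a,b in (((368,290),(455,250)),((385,228),(435,310))):
    d=g(b)-g(a); print(np.degrees(np.arctan2(d[1],d[0]))%90, (g(a)+g(b))/2)
st(); print(delta(533.2,306,193),delta(533.2,306,39))
E
```

```text
[ 461.25905111 -224.8140111    78.        ] [ 465.27002015 -225.45626586   78.        ]
24.98880765355436 [ 461.05600768 -225.42807351   72.        ]
30.889327460683006 [ 461.31149163 -225.0396703    72.        ]
{'clock': np.float64(1.6), 'qpos': array([ 1.14 ,  0.353,  1.633, -0.   ,  1.155, -0.002]), 'eef_pos': array([259.867, 568.428, 193.391]), 'tcp_rot': array([3.142, 0.   , 2.713]), 'contact_force': array([ 0.676, -0.213,  0.304]), 'wrist_torque': array([ 0.002,  0.018, -0.042]), 'opening': np.float64(0.999)}
(array([-357.7, -125. ,    0.4]), array([0., 0., 0.])) (array([-357.7, -125. ,  154.4]), array([0., 0., 0.]))
```

play_rows(moves=[[[0,0,0],[-40,-14,0],1],[[0,0,0],[-80,-28,0],1],[[0,0,0],[-120,-42,0],1],[[0,0,0],[-160,-56,0],1],[[0,0,0],[-200,-70,0],1],[[0,0,0],[-240,-84,0],1],[[0,0,0],[-280,-98,0],1],[[0,0,0],[-320,-112,0],1],[[0,0,0],[-357.7,-125,0],1],[[0,0,0],[-357.7,-125,0],1],[[0,0,0],[-357.7,-125,0],1]], newtons=50)

```text
clock: 2.7
eef_pos: [533.5, 305.4, 193.2]
tcp_rot: [-3.141, -0.0, 2.711]
contact_force: [0.1, 0.9, 0.3]
opening: 1.003
```

Run:
```python
from h import *
st(); f=r.grab_frame("wrist"); print(f["K"],f["T_tool_cam"]); cv2.imwrite("pics/w1.png",cv2.resize(f["color"],(800,600))[:,:,::-1])
```

```text
{'clock': np.float64(2.7), 'qpos': array([ 0.517,  0.338,  1.656,  0.   ,  1.148, -0.623]), 'eef_pos': array([533.526, 305.359, 193.209]), 'tcp_rot': array([-3.141, -0.   ,  2.711]), 'contact_force': array([0.141, 0.879, 0.343]), 'wrist_torque': array([ 0.037, -0.011,  0.029]), 'opening': np.float64(1.003)}
[[297.31863964   0.         255.39725611]
 [  0.         297.31863964 193.8347102 ]
 [  0.           0.           1.        ]] [[ 1.46255641e-04 -9.56420349e-01 -2.91993313e-01  7.37515344e+01]
 [ 9.99999946e-01  5.42766225e-05  3.23104548e-04  3.75285851e-01]
 [-2.93175354e-04 -2.91993345e-01  9.56420306e-01 -1.79679976e+02]
 [ 0.00000000e+00  0.00000000e+00  0.00000000e+00  1.00000000e+00]]
```

View pics/w1.png

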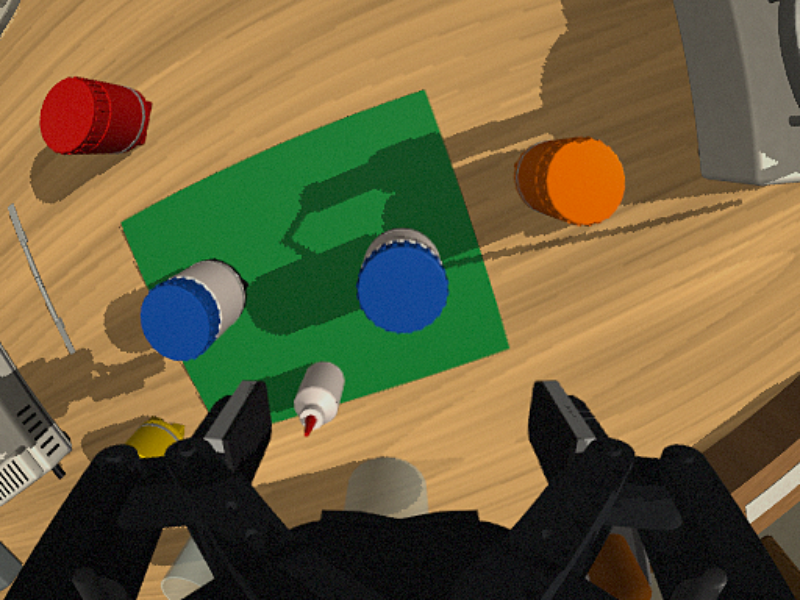

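Wrist view: chamber C2's cap is centred at (403,287), between the open jaws. C1 is at (180,318) and the dropper at (320,400). I check the wrist rays against the fixed cameras.

```bash
cat >> h.py <<'E'
def wray(f,s,uv,z):
    K=f["K"]; u=(uv[0]-K[0,2]); v=(uv[1]-K[1,2]); rr=np.hypot(u,v); th=rr/K[0,0]
    d=np.array([np.sin(th)*u/rr,np.sin(th)*v/rr,np.cos(th)])
    T=f["T_tool_cam"]; R=Ro.from_euler("xyz",s["tcp_rot"])
    c=R.apply(T[:3,3])+s["eef_pos"]; d=R.apply(T[:3,:3]@d); return c+d*(z-c[2])/d[2]
E
python3 - <<'E'
from h import *
s=r.sense(); f=r.grab_frame("wrist")
for p in ((403,287),(180,318)): print(wray(f,s,(p[0]/1.5625,p[1]/1.5625),100))
print(delta(533.2,306,39))
E
```

```text
[533.52440526 308.92442942 100.        ]
[490.10875568 164.36421724 100.        ]
(array([ -0.9,  -0.2, 154.3]), array([-0., -0.,  0.]))
```

play_rows(moves=[[[0,0,0],[0.9,1.3,25],1],[[0,0,0],[0.9,1.3,50],1],[[0,0,0],[0.9,1.3,75],1],[[0,0,0],[0.9,1.3,95],1],[[0,0,0],[0.9,1.3,115],1],[[0,0,0],[0.9,1.3,135],1],[[0,0,0],[0.9,1.3,150],1],[[0,0,0],[0.9,1.3,154],1],[[0,0,0],[0.9,1.3,154],1]])

```text
clock: 3.7
eef_pos: [531.6, 308.5, 39.0]
tcp_rot: [-3.141, -0.001, 2.714]
contact_force: [-0.0, -0.1, -0.5]
opening: 1.001
```

Run:
```python
from h import *
st(); f=r.grab_frame("wrist"); cv2.imwrite("pics/w2.png",cv2.resize(f["color"],(800,600))[:,:,::-1])
```

```text
{'clock': np.float64(3.7), 'qpos': array([ 5.23e-01,  5.16e-01,  1.77e+00,  1.00e-03,  8.56e-01, -6.20e-01]), 'eef_pos': array([531.596, 308.48 ,  38.987]), 'tcp_rot': array([-3.141e+00, -1.000e-03,  2.714e+00]), 'contact_force': array([-0.004, -0.086, -0.458]), 'wrist_torque': array([0.035, 0.027, 0.025]), 'opening': np.float64(1.001)}
```

View pics/w2.png

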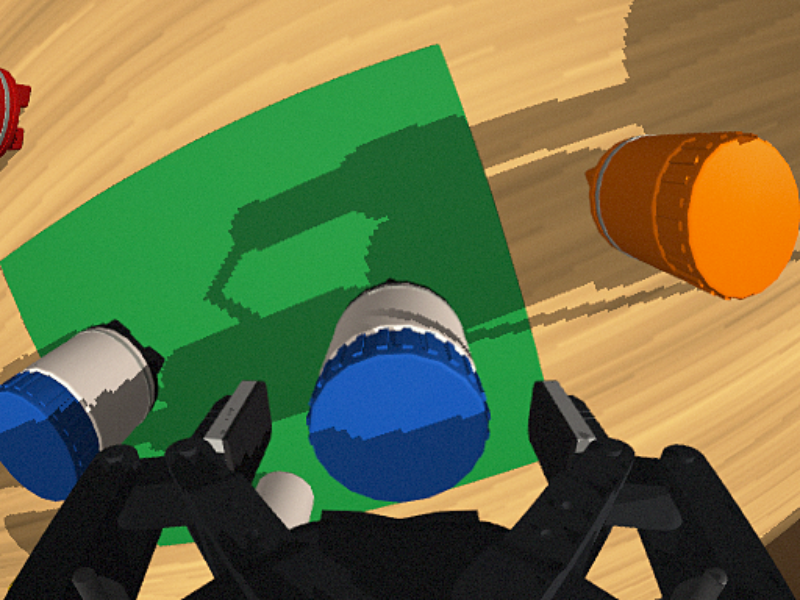

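Chamber C2 sits centred between the pads, cap at (400,415). Closing, then lifting to weigh.

play_rows(moves=[[[0,0,0],[0,0,0],0.85],[[0,0,0],[0,0,0],0.75],[[0,0,0],[0,0,0],0.65],[[0,0,0],[0,0,0],0.55],[[0,0,0],[0,0,0],0.5],[[0,0,0],[0,0,0],0.5],[[0,0,0],[0,0,0],0.5],[[0,0,0],[0,0,0],0.5]], newtons=50)

```text
clock: 4.55
eef_pos: [532.8, 308.7, 40.8]
tcp_rot: [3.14, 0.001, 2.713]
contact_force: [-0.7, -2.8, 7.2]
opening: 0.637
```

play_rows(moves=[[[0,0,0],[0,0,-5],0.5],[[0,0,0],[0,0,-15],0.5],[[0,0,0],[0,0,-25],0.5],[[0,0,0],[0,0,-30],0.5],[[0,0,0],[0,0,-30],0.5],[[0,0,0],[0,0,-30],0.5],[[0,0,0],[0,0,-30],0.5],[[0,0,0],[0,0,-30],0.5]])

```text
clock: 5.35
eef_pos: [532.5, 308.5, 70.4]
tcp_rot: [3.141, 0.0, 2.714]
contact_force: [0.1, 0.3, -1.9]
opening: 0.637
```

Run:
```python
from h import *
st(); f=r.grab_frame("scene"); st();g=r.grab_frame("wrist"); st(); cv2.imwrite("pics/s3.png",cv2.resize(f["color"][100:220,240:400],(800,600),interpolation=cv2.INTER_CUBIC)[:,:,::-1])
cv2.imwrite("pics/w3.png",cv2.resize(g["color"],(800,600))[:,:,::-1])
```

```text
{'clock': np.float64(5.35), 'qpos': array([ 0.523,  0.475,  1.753,  0.   ,  0.913, -0.62 ]), 'eef_pos': array([532.516, 308.493,  70.425]), 'tcp_rot': array([3.141, 0.   , 2.714]), 'contact_force': array([ 0.106,  0.276, -1.886]), 'wrist_torque': array([0.002, 0.05 , 0.029]), 'opening': np.float64(0.637)}
{'clock': np.float64(5.4), 'qpos': array([ 0.523,  0.475,  1.753,  0.   ,  0.913, -0.62 ]), 'eef_pos': array([532.54 , 308.504,  70.418]), 'tcp_rot': array([3.141, 0.   , 2.713]), 'contact_force': array([-1.162,  0.207, -2.224]), 'wrist_torque': array([0.037, 0.039, 0.038]), 'opening': np.float64(0.638)}
{'clock': np.float64(5.45), 'qpos': array([ 0.523,  0.475,  1.753,  0.   ,  0.913, -0.62 ]), 'eef_pos': array([532.617, 308.568,  70.504]), 'tcp_rot': array([3.141, 0.   , 2.713]), 'contact_force': array([-0.134,  0.106, -2.463]), 'wrist_torque': array([-0.033,  0.062,  0.012]), 'opening': np.float64(0.635)}
```

View pics/s3.png

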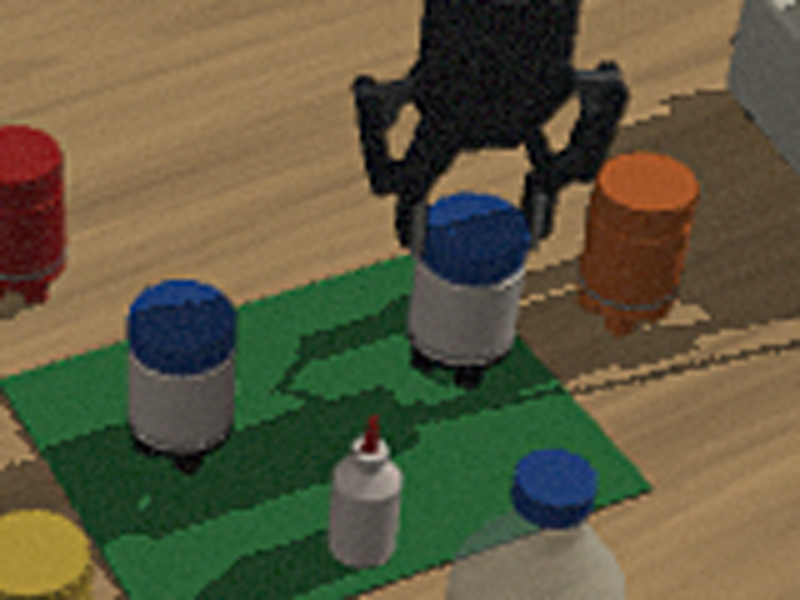

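View pics/w3.png

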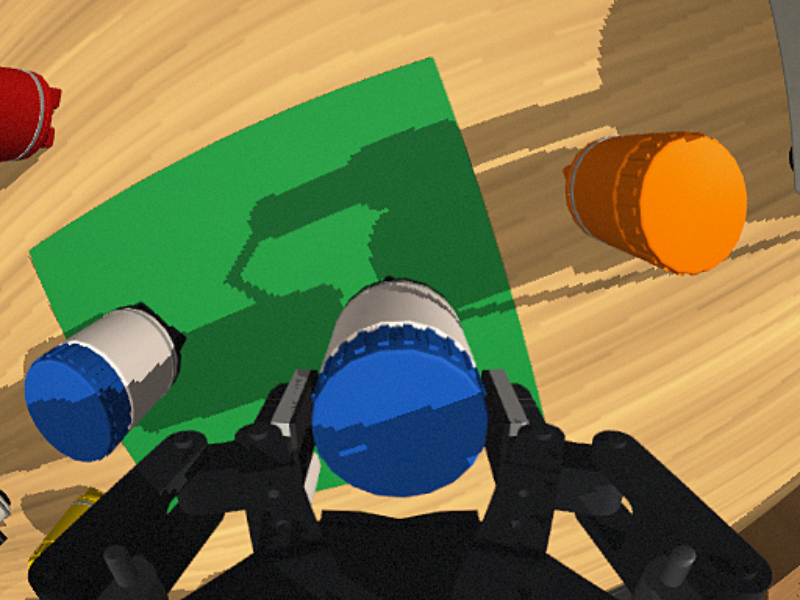

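C2 is lifted (its cap rose in the scene view) and weighs about 2.2 N, or 0.22 kg. I set it back and weigh the other.

play_rows(moves=[[[0,0,0],[0,0,10],0.5],[[0,0,0],[0,0,18],0.5],[[0,0,0],[0,0,24],0.5],[[0,0,0],[0,0,27],0.5],[[0,0,0],[0,0,28],0.5],[[0,0,0],[0,0,29],0.5],[[0,0,0],[0,0,29.5],0.5],[[0,0,0],[0,0,29.5],0.5]])

```text
clock: 6.25
eef_pos: [532.8, 308.6, 41.2]
tcp_rot: [3.141, 0.0, 2.714]
contact_force: [0.1, 0.0, -1.9]
opening: 0.637
```

play_rows(moves=[[[0,0,0],[0,0,0.3],0.5],[[0,0,0],[0,0,0.6],0.5],[[0,0,0],[0,0,0.8],0.5],[[0,0,0],[0,0,0.8],0.5]])

```text
clock: 6.65
eef_pos: [533.1, 308.7, 40.9]
tcp_rot: [3.14, 0.001, 2.714]
contact_force: [-1.0, -1.3, 3.5]
opening: 0.636
```

play_rows(moves=[[[0,0,0],[0,0,0],0.7],[[0,0,0],[0,0,0],0.85],[[0,0,0],[0,0,0],1],[[0,0,0],[0,0,0],1],[[0,0,0],[0,0,0],1],[[0,0,0],[0,0,-20],1],[[0,0,0],[0,0,-50],1],[[0,0,0],[0,0,-80],1],[[0,0,0],[0,0,-110],1],[[0,0,0],[0,0,-140],1],[[0,0,0],[0,0,-150],1],[[0,0,0],[0,0,-150],1]])

```text
clock: 7.85
eef_pos: [533.7, 309.0, 192.3]
tcp_rot: [3.138, 0.003, 2.713]
contact_force: [-0.4, 0.6, -1.7]
opening: 1.0
```

Run:
```python
from h import *
st(); s=r.sense(); f=r.grab_frame("wrist"); print(delta(488.6,154.8,190), delta(462,-225,260),delta(533,306,190))
```

```text
{'clock': np.float64(7.85), 'qpos': array([ 0.522,  0.339,  1.657,  0.   ,  1.142, -0.62 ]), 'eef_pos': array([533.678, 309.041, 192.29 ]), 'tcp_rot': array([3.138e+00, 3.000e-03, 2.713e+00]), 'contact_force': array([-0.382,  0.614, -1.682]), 'wrist_torque': array([-0.018, -0.021,  0.059]), 'opening': np.float64(1.0)}
(array([ -23.6, -158.2,    0.4]), array([0.1, 0.1, 0. ])) (array([-157.1, -514.7,  -70. ]), array([0.1, 0.1, 0. ])) (array([-1.2, -2.3,  0.7]), array([0.1, 0.1, 0. ]))
```

Force still reads −1.7 N after release, so I check that C2 stayed on the mat.

Run:
```python
from h import *
f=r.grab_frame("scene"); st(); g=r.grab_frame("wrist"); st()
a=cv2.resize(f["color"][100:220,240:400],(400,300)); b=cv2.resize(g["color"],(400,300)); cv2.imwrite("pics/c4.png",np.hstack([a,b])[:,:,::-1])
```

```text
{'clock': np.float64(7.95), 'qpos': array([ 0.522,  0.341,  1.66 ,  0.   ,  1.141, -0.62 ]), 'eef_pos': array([532.243, 308.233, 189.664]), 'tcp_rot': array([3.141, 0.   , 2.714]), 'contact_force': array([-0.198, -0.082,  0.546]), 'wrist_torque': array([-0.016, -0.031, -0.017]), 'opening': np.float64(0.997)}
{'clock': np.float64(8.0), 'qpos': array([ 0.522,  0.342,  1.66 ,  0.   ,  1.141, -0.62 ]), 'eef_pos': array([531.994, 308.062, 189.186]), 'tcp_rot': array([-3.141, -0.   ,  2.713]), 'contact_force': array([ 0.335, -0.039, -0.157]), 'wrist_torque': array([ 0.003,  0.05 , -0.001]), 'opening': np.float64(1.001)}
```

View pics/c4.png

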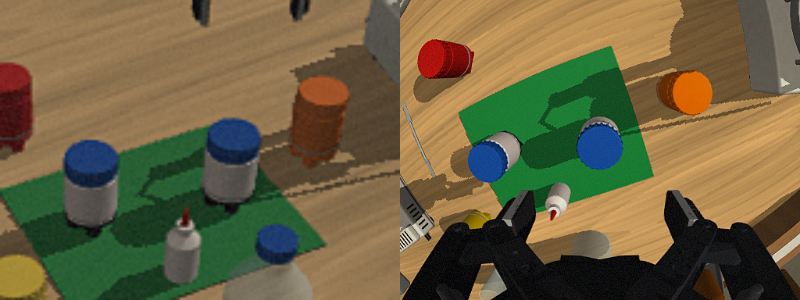

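C2 stands on the mat, and the settled baseline is about 0 N. Moving to C1.

play_rows(moves=[[[0,0,0],[-6,-40,0],1],[[0,0,0],[-12,-80,0],1],[[0,0,0],[-18,-120,0],1],[[0,0,0],[-23,-150,0],1],[[0,0,0],[-24,-157,0],1],[[0,0,0],[-24,-157,0],1],[[0,0,0],[-24,-157,0],1],[[0,0,0],[-24,-157,0],1]])

```text
clock: 8.8
eef_pos: [489.0, 156.3, 188.9]
tcp_rot: [-3.141, -0.001, 2.714]
contact_force: [-0.1, 1.1, -0.2]
opening: 1.001
```

Run:
```python
from h import *
s=r.sense(); g=r.grab_frame("wrist"); st()
cv2.imwrite("pics/w5.png",cv2.resize(g["color"],(800,600))[:,:,::-1]); print(delta(488.6,155,39.5))
```

```text
{'clock': np.float64(8.85), 'qpos': array([ 0.306,  0.184,  1.873,  0.   ,  1.085, -0.837]), 'eef_pos': array([488.899, 156.251, 188.961]), 'tcp_rot': array([-3.141e+00, -1.000e-03,  2.715e+00]), 'contact_force': array([-0.354,  0.234,  0.092]), 'wrist_torque': array([ 0.065,  0.01 , -0.034]), 'opening': np.float64(1.0)}
(array([ -0.4,  -1.2, 149.5]), array([-0., -0.,  0.]))
```

View pics/w5.png

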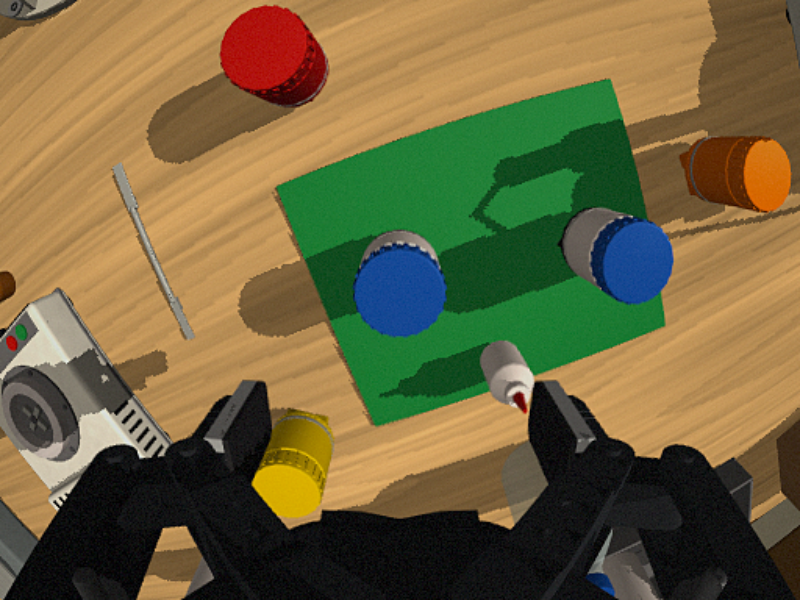

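C1's cap is at (400,290), centred between the jaws, and the dropper at (510,375) is clear of the descent. Going down.

play_rows(moves=[[[0,0,0],[0,-1,25],1],[[0,0,0],[0,-1,50],1],[[0,0,0],[0,-1,75],1],[[0,0,0],[0,-1,95],1],[[0,0,0],[0,-1,115],1],[[0,0,0],[0,-1,135],1],[[0,0,0],[0,-1,147],1],[[0,0,0],[0,-1,149],1],[[0,0,0],[0,-1,149],1],[[0,0,0],[0,-1,149],0.85],[[0,0,0],[0,-1,149],0.75],[[0,0,0],[0,-1,149],0.65],[[0,0,0],[0,-1,149],0.55],[[0,0,0],[0,-1,149],0.5],[[0,0,0],[0,-1,149],0.5],[[0,0,0],[0,-1,149],0.5],[[0,0,0],[0,-1,149],0.5]], newtons=50)

```text
clock: 10.55
eef_pos: [489.3, 155.6, 41.1]
tcp_rot: [3.141, 0.001, 2.715]
contact_force: [-1.1, 0.4, 8.3]
opening: 0.638
```

play_rows(moves=[[[0,0,0],[0,0,-5],0.5],[[0,0,0],[0,0,-15],0.5],[[0,0,0],[0,0,-25],0.5],[[0,0,0],[0,0,-30],0.5],[[0,0,0],[0,0,-30],0.5],[[0,0,0],[0,0,-30],0.5],[[0,0,0],[0,0,-30],0.5],[[0,0,0],[0,0,-30],0.5]])

```text
clock: 11.35
eef_pos: [489.0, 155.5, 70.7]
tcp_rot: [3.141, 0.0, 2.715]
contact_force: [-0.0, -0.2, -5.0]
opening: 0.636
```

Run:
```python
from h import *
st(); f=r.grab_frame("scene"); st();g=r.grab_frame("wrist"); st()
a=cv2.resize(f["color"][100:220,240:400],(400,300)); b=cv2.resize(g["color"],(400,300)); cv2.imwrite("pics/c6.png",np.hstack([a,b])[:,:,::-1])
```

```text
{'clock': np.float64(11.35), 'qpos': array([ 0.305,  0.34 ,  1.976,  0.   ,  0.825, -0.839]), 'eef_pos': array([488.954, 155.494,  70.734]), 'tcp_rot': array([3.141, 0.   , 2.715]), 'contact_force': array([-0.033, -0.166, -5.043]), 'wrist_torque': array([ 0.054,  0.014, -0.012]), 'opening': np.float64(0.636)}
{'clock': np.float64(11.4), 'qpos': array([ 0.305,  0.34 ,  1.976,  0.   ,  0.825, -0.839]), 'eef_pos': array([488.975, 155.48 ,  70.752]), 'tcp_rot': array([3.141, 0.   , 2.715]), 'contact_force': array([-0.108,  0.586, -4.752]), 'wrist_torque': array([-0.007, -0.011,  0.016]), 'opening': np.float64(0.636)}
{'clock': np.float64(11.45), 'qpos': array([ 0.305,  0.34 ,  1.976,  0.   ,  0.825, -0.839]), 'eef_pos': array([489.034, 155.509,  70.804]), 'tcp_rot': array([3.141, 0.   , 2.714]), 'contact_force': array([-0.819,  0.879, -4.693]), 'wrist_torque': array([-0.037,  0.009,  0.014]), 'opening': np.float64(0.637)}
```

View pics/c6.png

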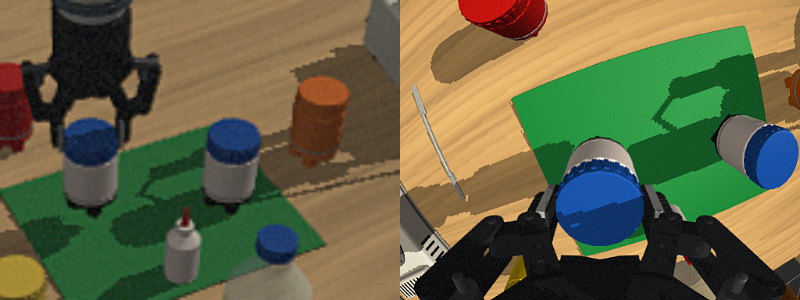

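C1 weighs about 4.8 N against C2's 2.2 N, so C1 is the loaded one. I raise it and carry it near the mill for a wrist look.

play_rows(moves=[[[0,0,0],[0,0,-30],0.5],[[0,0,0],[0,0,-60],0.5],[[0,0,0],[0,0,-90],0.5],[[0,0,0],[-6,-8,-115],0.5],[[0,0,0],[-24,-33,-119],0.5],[[0,0,0],[-45,-62,-119],0.5],[[0,0,0],[-68,-94,-119],0.5],[[0,0,0],[-91,-126,-119],0.5],[[0,0,0],[-114,-158,-119],0.5],[[0,0,0],[-137,-190,-119],0.5],[[0,0,0],[-160,-222,-119],0.5],[[0,0,0],[-183,-254,-119],0.5],[[0,0,0],[-203,-282,-119],0.5],[[0,0,0],[-211,-292,-119],0.5],[[0,0,0],[-212,-294,-119],0.5],[[0,0,0],[-212,-294,-119],0.5],[[0,0,0],[-212,-294,-119],0.5],[[0,0,0],[-212,-294,-119],0.5]])

```text
clock: 13.25
eef_pos: [560.0, -198.7, 189.8]
tcp_rot: [3.141, -0.0, 2.716]
contact_force: [-0.2, -0.3, -4.5]
opening: 0.629
```

Run:
```python
from h import *
s=r.sense(); g=r.grab_frame("wrist"); st(); np.savez("w7.npz",img=g["color"],K=g["K"],T=g["T_tool_cam"],p=s["eef_pos"],rot=s["tcp_rot"])
cv2.imwrite("pics/w7.png",cv2.resize(g["color"],(800,600),interpolation=cv2.INTER_CUBIC)[:,:,::-1])
```

```text
{'clock': np.float64(13.3), 'qpos': array([-3.440e-01,  3.090e-01,  1.705e+00,  1.000e-03,  1.128e+00,
       -1.489e+00]), 'eef_pos': array([ 560.075, -198.842,  189.839]), 'tcp_rot': array([3.141, 0.   , 2.716]), 'contact_force': array([ 0.854, -0.539, -4.925]), 'wrist_torque': array([ 0.009, -0.023,  0.007]), 'opening': np.float64(0.638)}
```

View pics/w7.png

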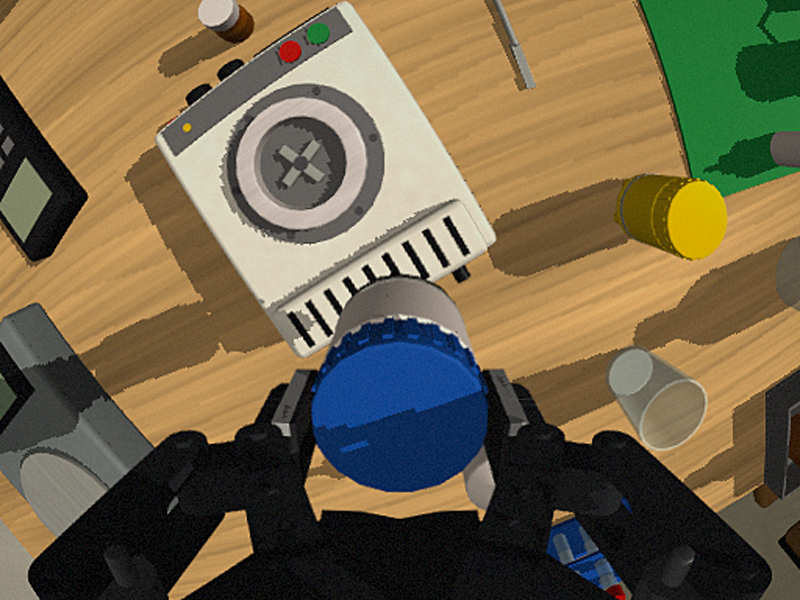

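The mill is in view with its ring centred near (303,163), the drive cross at (302,163). I measure the well centre and the cross angle.

Run:
```python
import cv2,numpy as np
d=np.load("w7.npz"); i=d["img"][50:160,140:255]; cv2.imwrite("pics/w7c.png",cv2.resize(i,None,fx=5.4,fy=5.4,interpolation=cv2.INTER_CUBIC)[:,:,::-1])
```

```text
(no output)
```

View pics/w7c.png

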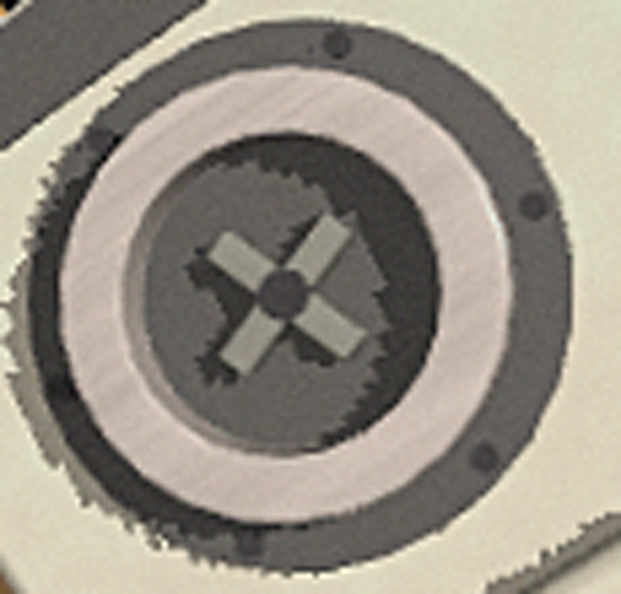

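Run:
```python
from h import *
d=np.load("w7.npz"); f=dict(K=d["K"],T_tool_cam=d["T"]); s=dict(tcp_rot=d["rot"],eef_pos=d["p"])
g=lambda p,z:wray(f,s,((p[0]+.5)/5.4-.5+140,(p[1]+.5)/5.4-.5+50),z)
for pts,R in (([(60,290),(512,285),(285,66),(285,524)],43),([(122,290),(440,285),(285,133),(285,455)],30)):
    P=np.array([g(p,78)[:2] for p in pts])
    q=least_squares(lambda c:np.hypot(*(P-c[:2]).T)-c[2],[462,-225,R]); print(q.x,q.fun)
for a,b in (((220,240),(358,346)),((342,222),(230,368))):
    A,B=g(a,72),g(b,72); v=B-A; print((A+B)/2,np.hypot(*v[:2]),np.degrees(np.arctan2(v[1],v[0]))%90)
```

```text
[ 464.5209483  -223.79534757   42.50248435] [ 0.02581997  0.0265919  -0.02740553 -0.02500634]
[ 464.23807536 -223.99473368   29.81675707] [ 0.03733673  0.04036337 -0.04078411 -0.036916  ]
[ 464.29895594 -223.15864849   72.        ] 33.358276823818834 26.516977169302745
[ 464.48011432 -223.95439484   72.        ] 34.43351178196662 26.107089998240262
```

Run:
```python
from h import *
d=np.load("w7.npz"); f=dict(K=d["K"],T_tool_cam=d["T"]); s=dict(tcp_rot=d["rot"],eef_pos=d["p"])
# held chamber top-face rim points (800x600 px)
P=np.array([wray(f,s,(a/1.5625,b/1.5625),s["eef_pos"][2]+59)[:2] for a,b in ((313,410),(488,410),(400,492))])
q=least_squares(lambda c:np.hypot(*(P-c).T)-28.5,s["eef_pos"][:2]); print(q.x-s["eef_pos"][:2],q.fun)
i=cv2.imread("pics/w3.png")[280:480,0:220]; a=cv2.resize(i,(440,400),interpolation=cv2.INTER_CUBIC)
i=cv2.imread("pics/w2.png")[290:450,30:206]; b=cv2.resize(i,(440,400),interpolation=cv2.INTER_CUBIC)
F=r.grab_frame("scene"); p=proj(F,[s["eef_pos"]])[0].astype(int); print(p)
c=cv2.resize(F["color"][p[1]-30:p[1]+40,p[0]-38:p[0]+38],(380,350),interpolation=cv2.INTER_CUBIC)[:,:,::-1]
cv2.imwrite("pics/d8.png",np.hstack([a,np.vstack([c,np.zeros((50,380,3),np.uint8)])])); cv2.imwrite("pics/d9.png",b)
```

```text
[0.90855167 0.50427423] [-1.8283874  -1.83036266 -0.5093929 ]
[147 203]
```

View pics/d8.png

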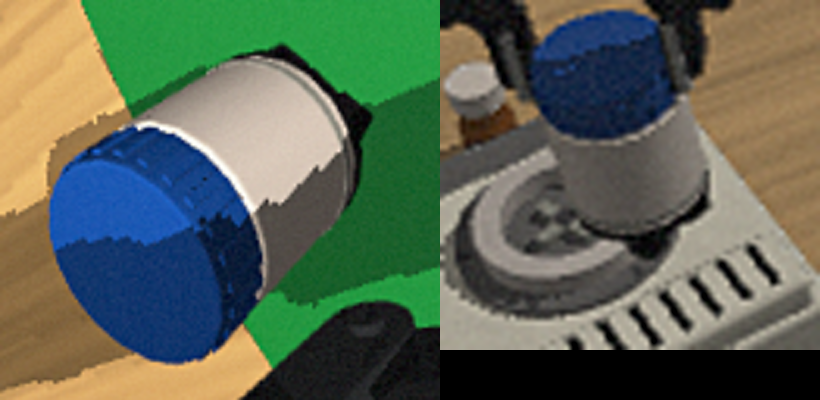

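View pics/d9.png

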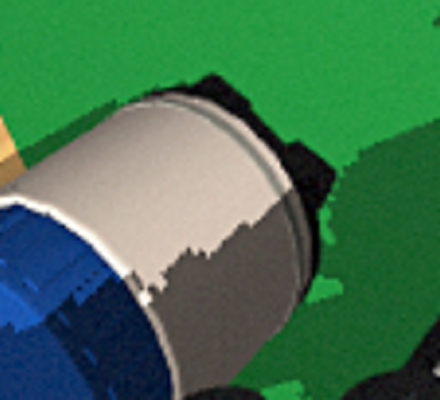

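Run:
```python
from h import *
d=np.load("w7.npz"); f=dict(K=d["K"],T_tool_cam=d["T"])
for s,pts,(ox,oy,sc) in ((dict(tcp_rot=[-3.141,-.001,2.714],eef_pos=np.array([531.6,308.48,38.99])),((212,75),(335,175)),(30,290,.4)),
 (dict(tcp_rot=[3.141,0,2.713],eef_pos=np.array([532.6,308.55,70.5])),((282,44),(372,115)),(0,280,.5))):
  Q=[wray(f,s,((ox+x*sc)/1.5625,(oy+y*sc)/1.5625),4) for x,y in pts]
  for q in Q:
    v=q[:2]-[489,155.4]; print(q.round(1),np.hypot(*v).round(1),np.degrees(np.arctan2(v[1],v[0])).round(1))
  e=Q[1]-Q[0]; print("edge",np.hypot(*e[:2]),np.degrees(np.arctan2(e[1],e[0]))%90)
```

```text
[467.2 162.8   4. ] 23.0 161.2
[500.4 179.8   4. ] 26.9 65.0
edge 37.225440181860314 27.17667905951343
[467.2 163.5   4. ] 23.2 159.5
[500.  180.5   4. ] 27.4 66.3
edge 36.917528092818365 27.41658519394519
```

The chamber's dogs lie near 26° and the cross at 26.3°, so they are almost aligned at the present grip yaw. Moving over the well.

Run:
```python
from h import *
st(); print(delta(464,-224.2,128,2.715))
```

```text
{'clock': np.float64(13.35), 'qpos': array([-0.344,  0.309,  1.705,  0.   ,  1.128, -1.489]), 'eef_pos': array([ 560.146, -199.023,  189.863]), 'tcp_rot': array([3.141, 0.   , 2.716]), 'contact_force': array([-0.14 , -0.615, -4.268]), 'wrist_torque': array([ 0.041, -0.008, -0.034]), 'opening': np.float64(0.634)}
(array([ 77.2, -62.7,  61.8]), array([0., 0., 0.]))
```

play_rows(moves=[[[0,0,0],[19,-15.5,0],0.5],[[0,0,0],[38,-31,0],0.5],[[0,0,0],[57,-46.5,0],0.5],[[0,0,0],[73,-59.5,0],0.5],[[0,0,0],[77.2,-62.7,15],0.5],[[0,0,0],[77.2,-62.7,30],0.5],[[0,0,0],[77.2,-62.7,45],0.5],[[0,0,0],[77.2,-62.7,57],0.5],[[0,0,0],[77.2,-62.7,61],0.5],[[0,0,0],[77.2,-62.7,61],0.5],[[0,0,0],[77.2,-62.7,61],0.5]])

```text
clock: 14.45
eef_pos: [464.4, -224.3, 129.3]
tcp_rot: [3.141, 0.001, 2.716]
contact_force: [-0.9, -0.2, -5.4]
opening: 0.632
```

Run:
```python
from h import *
st(); print(delta(464,-224.2,128,2.715))
F=r.grab_frame("scene"); T=r.grab_frame("top")
a=cv2.resize(F["color"][165:245,90:190],(400,320),interpolation=cv2.INTER_CUBIC); b=cv2.resize(T["color"][180:260,310:410],(400,320),interpolation=cv2.INTER_CUBIC); cv2.imwrite("pics/m9.png",np.hstack([a,b])[:,:,::-1])
```

```text
{'clock': np.float64(14.45), 'qpos': array([-4.530e-01,  2.590e-01,  1.927e+00,  1.000e-03,  9.540e-01,
       -1.599e+00]), 'eef_pos': array([ 464.43 , -224.267,  129.332]), 'tcp_rot': array([3.141e+00, 1.000e-03, 2.716e+00]), 'contact_force': array([-0.866, -0.21 , -5.37 ]), 'wrist_torque': array([-0.039,  0.007,  0.038]), 'opening': np.float64(0.632)}
(array([ 0.4, -0.1,  1.3]), array([0. , 0.1, 0. ]))
```

View pics/m9.png

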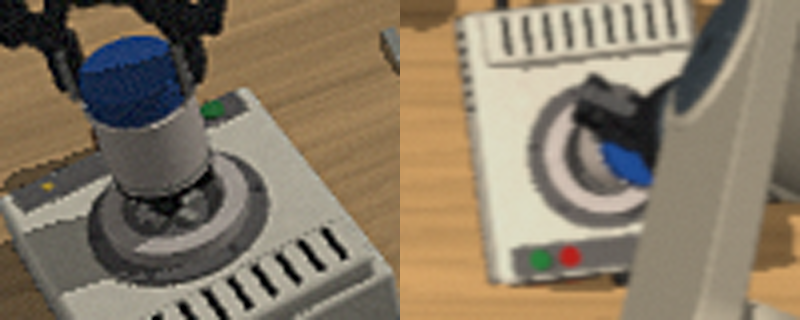

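Scene view: the foot hovers above the well at (165,205), centred on the ring. Lowering in stages, watching force.

play_rows(moves=[[[0,0,0],[0,0,5],0.5],[[0,0,0],[0,0,9],0.5],[[0,0,0],[0,0,12],0.5],[[0,0,0],[0,0,14],0.5],[[0,0,0],[0,0,15.5],0.5],[[0,0,0],[0,0,17],0.5],[[0,0,0],[0,0,17],0.5]])

```text
clock: 15.25
eef_pos: [464.2, -224.3, 112.2]
tcp_rot: [3.141, 0.001, 2.716]
contact_force: [-1.3, 0.0, -5.2]
opening: 0.635
```

play_rows(moves=[[[0,0,0],[0,0,1],0.5],[[0,0,0],[0,0,2],0.5],[[0,0,0],[0,0,3],0.5],[[0,0,0],[0,0,3.5],0.5],[[0,0,0],[0,0,4],0.5],[[0,0,0],[0,0,4],0.5]])

```text
clock: 15.85
eef_pos: [464.2, -224.2, 108.1]
tcp_rot: [3.141, 0.001, 2.716]
contact_force: [-0.3, -1.0, -5.7]
opening: 0.633
```

play_rows(moves=[[[0,0,0],[0,0,0.5],0.5],[[0,0,0],[0,0,1],0.5],[[0,0,0],[0,0,1.5],0.5],[[0,0,0],[0,0,2],0.5],[[0,0,0],[0,0,2],0.5]])

```text
clock: 16.35
eef_pos: [464.1, -224.2, 106.1]
tcp_rot: [3.141, 0.0, 2.716]
contact_force: [-1.0, 1.0, -4.3]
opening: 0.631
```

Past the cross top with no resistance. Continuing to the floor.

play_rows(moves=[[[0,0,0],[0,0,0.5],0.5],[[0,0,0],[0,0,1],0.5],[[0,0,0],[0,0,1.5],0.5],[[0,0,0],[0,0,2],0.5],[[0,0,0],[0,0,2.5],0.5],[[0,0,0],[0,0,2.8],0.5],[[0,0,0],[0,0,2.8],0.5]])

```text
clock: 17.05
eef_pos: [464.2, -224.2, 103.3]
tcp_rot: [3.141, 0.001, 2.716]
contact_force: [-0.4, 0.9, -3.1]
opening: 0.638
```

play_rows(moves=[[[0,0,0],[0,0,0.3],0.5],[[0,0,0],[0,0,0.6],0.5],[[0,0,0],[0,0,0.9],0.5],[[0,0,0],[0,0,0.9],0.5]])

```text
clock: 17.45
eef_pos: [464.6, -224.4, 103.3]
tcp_rot: [3.141, 0.002, 2.716]
contact_force: [-3.2, 2.0, 7.6]
opening: 0.634
```

Contact at TCP 103.3 with about 12 N, while I expected about 102. I wiggle gently to check it is seated rather than caught.

play_rows(moves=[[[0,0,1.5],[0,0,0],0.5],[[0,0,3],[0,0,0],0.5],[[0,0,3],[0,0,0],0.5]])

```text
clock: 17.75
eef_pos: [464.5, -224.5, 103.4]
tcp_rot: [3.141, 0.001, 2.662]
contact_force: [-3.6, 1.0, 1.0]
opening: 0.636
```

```bash
python3 -c "
from h import *
st()"
```

```text
{'clock': np.float64(17.75), 'qpos': array([-0.453,  0.295,  1.948,  0.   ,  0.897, -1.545]), 'eef_pos': array([ 464.491, -224.532,  103.365]), 'tcp_rot': array([3.141e+00, 1.000e-03, 2.662e+00]), 'contact_force': array([-3.627,  1.01 ,  0.96 ]), 'wrist_torque': array([ 0.077,  0.605, -0.031]), 'opening': np.float64(0.636)}
```

play_rows(moves=[[[0,0,-2],[0,0,0],0.5],[[0,0,-4],[0,0,0],0.5],[[0,0,-6],[0,0,0],0.5],[[0,0,-6],[0,0,0],0.5]])

```text
clock: 18.15
eef_pos: [464.3, -224.8, 103.3]
tcp_rot: [-3.141, 0.001, 2.768]
contact_force: [-4.0, -0.8, -0.3]
opening: 0.637
```

```bash
python3 -c "
from h import *
st()"
```

```text
{'clock': np.float64(18.15), 'qpos': array([-4.540e-01,  2.950e-01,  1.948e+00, -1.000e-03,  8.970e-01,
       -1.650e+00]), 'eef_pos': array([ 464.334, -224.84 ,  103.291]), 'tcp_rot': array([-3.141e+00,  1.000e-03,  2.768e+00]), 'contact_force': array([-4.033, -0.754, -0.303]), 'wrist_torque': array([-0.347,  0.625, -0.044]), 'opening': np.float64(0.637)}
```

Little yaw torque, but a −4 N lateral force suggests I'm about 1 mm too far in +x. I shift −x, return the yaw, and press lightly.

play_rows(moves=[[[0,0,1.5],[0.5,-0.2,0],0.5],[[0,0,3],[1.1,-0.4,0],0.5],[[0,0,3],[1.1,-0.4,0],0.5],[[0,0,3],[1.1,-0.4,0],0.5]])

```text
clock: 18.55
eef_pos: [463.4, -224.7, 103.3]
tcp_rot: [-3.141, 0.002, 2.715]
contact_force: [0.4, 1.7, -2.6]
opening: 0.631
```

```bash
python3 -c "
from h import *
st()"
```

```text
{'clock': np.float64(18.55), 'qpos': array([-0.454,  0.294,  1.95 , -0.   ,  0.896, -1.598]), 'eef_pos': array([ 463.388, -224.712,  103.264]), 'tcp_rot': array([-3.141e+00,  2.000e-03,  2.715e+00]), 'contact_force': array([ 0.382,  1.652, -2.597]), 'wrist_torque': array([ 0.329, -0.094,  0.019]), 'opening': np.float64(0.631)}
```

play_rows(moves=[[[0,0,0],[0,0,0.3],0.5],[[0,0,0],[0,0,0.6],0.5],[[0,0,0],[0,0,0.6],0.5]])

```text
clock: 18.85
eef_pos: [463.8, -224.9, 103.2]
tcp_rot: [-3.141, 0.003, 2.715]
contact_force: [-1.1, 1.8, 5.2]
opening: 0.638
```

Run:
```python
from h import *
st()
F=r.grab_frame("scene"); g=r.grab_frame("wrist")
a=cv2.resize(F["color"][165:245,90:190],(400,320),interpolation=cv2.INTER_CUBIC); b=cv2.resize(g["color"],(400,320),interpolation=cv2.INTER_AREA); cv2.imwrite("pics/m10.png",np.hstack([a,b])[:,:,::-1])
```

```text
{'clock': np.float64(18.85), 'qpos': array([-0.454,  0.294,  1.95 , -0.   ,  0.895, -1.598]), 'eef_pos': array([ 463.843, -224.887,  103.235]), 'tcp_rot': array([-3.141e+00,  3.000e-03,  2.715e+00]), 'contact_force': array([-1.082,  1.8  ,  5.207]), 'wrist_torque': array([ 0.337,  0.116, -0.021]), 'opening': np.float64(0.638)}
```

View pics/m10.png

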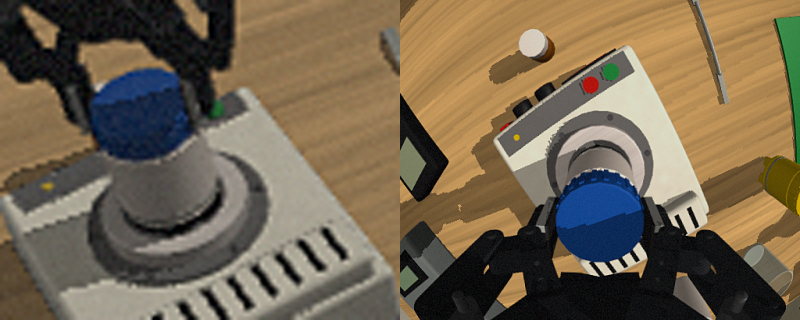

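Firm floor at TCP 103.2, which puts the foot about 66 mm up. A caught chamber would have stopped at about 109. I relax and release.

play_rows(moves=[[[0,0,0],[0,0,-0.4],0.5],[[0,0,0],[0,0,-0.4],0.64],[[0,0,0],[0,0,-0.4],0.7],[[0,0,0],[0,0,-0.4],0.8],[[0,0,0],[0,0,-0.4],0.9],[[0,0,0],[0,0,-0.4],1],[[0,0,0],[0,0,-0.4],1],[[0,0,0],[0,0,-0.4],1]])

```text
clock: 19.75
eef_pos: [463.8, -224.9, 103.6]
tcp_rot: [-3.141, 0.003, 2.715]
contact_force: [0.1, -0.0, 0.3]
opening: 1.0
```

Run:
```python
from h import *
st()
F=r.grab_frame("scene"); g=r.grab_frame("wrist")
a=cv2.resize(F["color"][165:245,90:190],(400,320),interpolation=cv2.INTER_CUBIC); b=cv2.resize(g["color"],(400,320),interpolation=cv2.INTER_AREA); cv2.imwrite("pics/m11.png",np.hstack([a,b])[:,:,::-1])
```

```text
{'clock': np.float64(19.75), 'qpos': array([-0.454,  0.293,  1.95 , -0.   ,  0.896, -1.598]), 'eef_pos': array([ 463.833, -224.894,  103.647]), 'tcp_rot': array([-3.141e+00,  3.000e-03,  2.715e+00]), 'contact_force': array([ 0.075, -0.006,  0.313]), 'wrist_torque': array([-0.013, -0.012,  0.032]), 'opening': np.float64(1.0)}
```

View pics/m11.png

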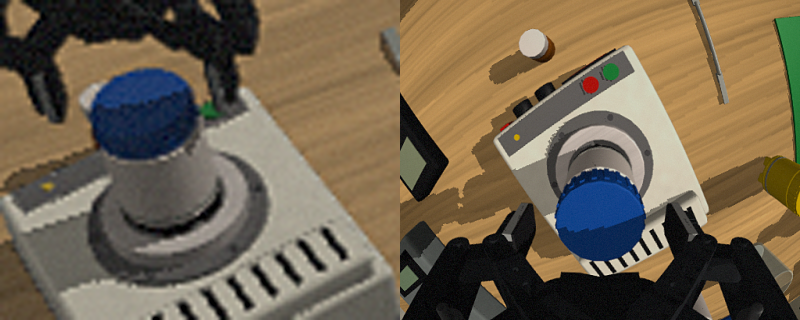

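Jaws are open, force is zero, and the chamber stands upright in the collar. I rise straight up, then back away to check.

play_rows(moves=[[[0,0,0],[0,0,-8],1],[[0,0,0],[0,0,-24],1],[[0,0,0],[0,0,-48],1],[[0,0,0],[0,0,-75],1],[[0,0,0],[0,0,-105],1],[[0,0,0],[0,0,-130],1],[[0,0,0],[-40,40,-135],1],[[0,0,0],[-75,75,-135],1],[[0,0,0],[-95,100,-135],1],[[0,0,0],[-95,100,-135],1],[[0,0,0],[-95,100,-135],1]])

```text
clock: 20.95
eef_pos: [591.6, -172.5, 238.8]
tcp_rot: [-3.141, 0.002, 2.716]
contact_force: [-0.8, 1.4, 0.4]
opening: 1.0
```

Run:
```python
from h import *
st(); s=r.sense(); W=r.grab_frame("wrist"); fs=r.grab_frame("scene"); ft=r.grab_frame("top")
print(bluecaps(fs)[:8]); print(bluecaps(ft))
g=proj(fs,[[464,-224,150]])[0]; h=proj(ft,[[464,-224,150]])[0]
ms=min(bluecaps(fs),key=lambda b:np.hypot(*(b[1]-g)))[1]; mt=min(bluecaps(ft),key=lambda b:np.hypot(*(b[1]-h)))[1]
print(ms,g,mt,h)
q=least_squares(lambda p:np.r_[hullc(fs,*p[:2],p[2]-21,p[2],28.5)-ms,hullc(ft,*p[:2],p[2]-21,p[2],28.5)-mt],[464,-224,161]); print("cap x,y,top z (home=161, caught=168)",q.x,q.fun)
a=cv2.resize(fs["color"][150:250,90:190],(400,400),interpolation=cv2.INTER_CUBIC); b=cv2.resize(W["color"],(400,400),interpolation=cv2.INTER_AREA); cv2.imwrite("pics/m12.png",np.hstack([a,b])[:,:,::-1])
cv2.imwrite("pics/w12.png",cv2.resize(W["color"],(800,600),interpolation=cv2.INTER_CUBIC)[:,:,::-1]); cv2.imwrite("pics/t12.png",ft["color"][:,:,::-1])
```

```text
{'clock': np.float64(20.95), 'qpos': array([-2.860e-01,  3.000e-01,  1.605e+00, -1.000e-03,  1.235e+00,
       -1.431e+00]), 'eef_pos': array([ 591.553, -172.474,  238.833]), 'tcp_rot': array([-3.141e+00,  2.000e-03,  2.716e+00]), 'contact_force': array([-0.778,  1.41 ,  0.404]), 'wrist_torque': array([ 0.02 ,  0.042, -0.049]), 'opening': np.float64(1.0)}
[(np.int32(301), array([332.82392027, 155.88704319])), (np.int32(445), array([125.38426966, 192.69438202])), (np.int32(197), array([350.17766497, 196.9035533 ])), (np.int32(309), array([488.15533981, 241.73462783])), (np.int32(415), array([440.62891566, 263.86746988])), (np.int32(912), array([283.47697368, 363.14364035])), (np.int32(538), array([248.56877323, 373.88289963])), (np.int32(173), array([212.1849711 , 378.82080925]))]
[(np.int32(172), array([199.02325581,  39.20930233])), (np.int32(144), array([151.61111111,  41.46527778])), (np.int32(1502), array([340.33688415,  66.01065246])), (np.int32(114), array([214.01754386, 113.38596491])), (np.int32(294), array([176.38435374, 190.16666667]))]
[125.38426966 192.69438202] [126.75897025 193.20120665] [340.33688415  66.01065246] [367.14169189 215.80328829]
cap x,y,top z (home=161, caught=168) [ 727.9162506  -213.42243115  373.92407318] [24.45753123  4.7197102  44.70098983 28.79451194]
```

View pics/w12.png

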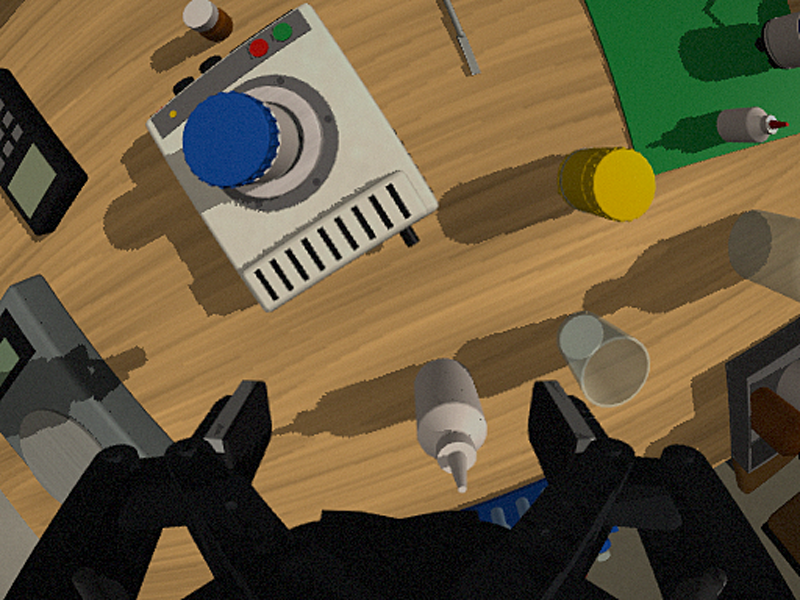

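View pics/m12.png

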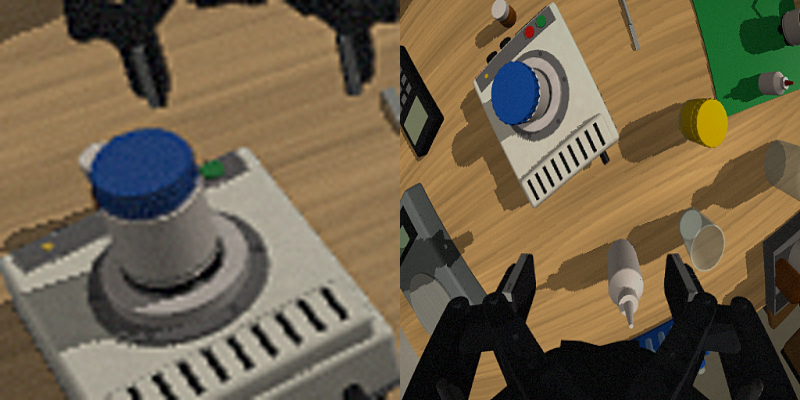

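View pics/t12.png

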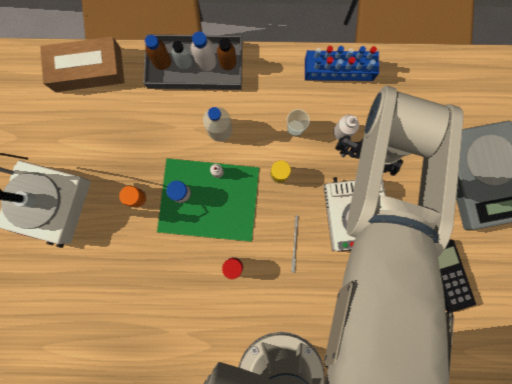

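The arm blocks the top view, so I check height with the scene view, relative to the collar measured in that same camera.

```bash
python3 - <<'E'
from h import *
fs=r.grab_frame("scene"); ms=np.array([125.38,192.69])
c=unproj(fs,(133.35,215.1),78)
for dx,dy in((0,0),(-1.5,1)):
  for z in (161,162,164.5,168): print(z,hullc(fs,c[0]+dx,c[1]+dy,z-21,z,28.5)-ms)
# calibrate blue centroid bias with C2 standing
E
python3 - <<'E'
from h import *
fs=r.grab_frame("scene")
i=fs["color"][165:240,95:170]; cv2.imwrite("pics/z.png",cv2.resize(i,(600,600),interpolation=cv2.INTER_CUBIC)[:,:,::-1])
for z in (65,66,72):
    print(z)
E
```

```text
161 [0.77529445 1.05190249]
162 [0.67197085 0.74022353]
164.5 [ 0.41302337 -0.04090692]
168 [ 0.04894508 -1.13915398]
161 [1.01826984 0.49390445]
162 [0.91525375 0.18223893]
164.5 [ 0.65707733 -0.59885713]
168 [ 0.29408916 -1.69704286]
65
66
72
```

View pics/z.png

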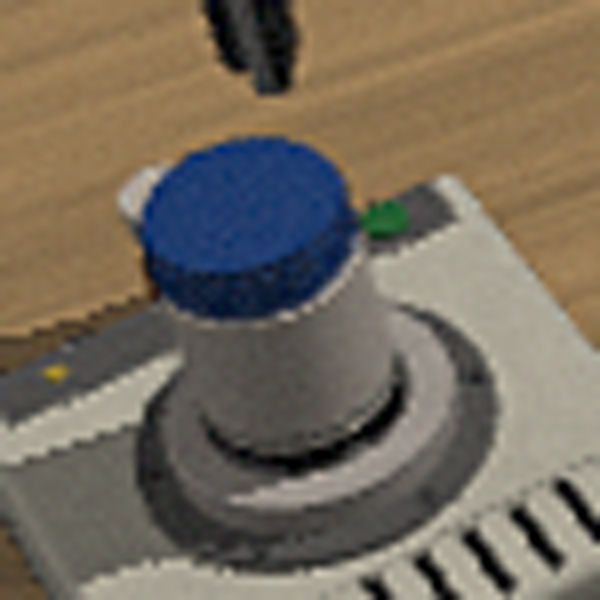

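The scene check is ambiguous: the cap top comes out at 162–164 mm against 161 for home. I shut the gripper and touch the cap top lightly to measure its height directly.

play_rows(moves=[[[0,0,0],[0,0,0],0],[[0,0,0],[20,-21,0],0],[[0,0,0],[45,-47,0],0],[[0,0,0],[70,-74,0],0],[[0,0,0],[90,-95,0],0],[[0,0,0],[95,-100,10],0],[[0,0,0],[95,-100,30],0],[[0,0,0],[95,-100,50],0],[[0,0,0],[95,-100,63],0],[[0,0,0],[95,-100,68],0],[[0,0,0],[95,-100,68],0],[[0,0,0],[95,-100,68],0]])

```text
clock: 22.4
eef_pos: [463.4, -225.4, 171.5]
tcp_rot: [-3.141, 0.004, 2.714]
contact_force: [-0.6, -0.3, -0.6]
opening: 0.002
```

play_rows(moves=[[[0,0,0],[0,0,1.5],0],[[0,0,0],[0,0,3],0],[[0,0,0],[0,0,4.5],0],[[0,0,0],[0,0,6],0],[[0,0,0],[0,0,6],0]])

```text
clock: 22.9
eef_pos: [463.3, -225.3, 165.3]
tcp_rot: [-3.141, 0.003, 2.714]
contact_force: [-0.1, 0.3, -0.0]
opening: 0.0
```

play_rows(moves=[[[0,0,0],[0,0,0.5],0],[[0,0,0],[0,0,1],0],[[0,0,0],[0,0,1.5],0],[[0,0,0],[0,0,1.5],0]])

```text
clock: 23.3
eef_pos: [463.3, -225.3, 163.7]
tcp_rot: [-3.141, 0.003, 2.714]
contact_force: [0.4, 0.1, 0.1]
opening: -0.001
```

Already below the caught height (168) with no contact. Continuing.

play_rows(moves=[[[0,0,0],[0,0,0.4],0],[[0,0,0],[0,0,0.8],0],[[0,0,0],[0,0,1.2],0],[[0,0,0],[0,0,1.2],0]])

```text
clock: 23.7
eef_pos: [463.2, -225.3, 162.5]
tcp_rot: [-3.141, 0.003, 2.714]
contact_force: [-0.6, 0.5, 1.2]
opening: -0.001
```

play_rows(moves=[[[0,0,0],[0,0,0.4],0],[[0,0,0],[0,0,0.8],0],[[0,0,0],[0,0,0.8],0]])

```text
clock: 24.0
eef_pos: [463.2, -225.3, 161.6]
tcp_rot: [-3.141, 0.003, 2.714]
contact_force: [-0.1, 0.2, -0.2]
opening: -0.001
```

play_rows(moves=[[[0,0,0],[0,0,0.4],0],[[0,0,0],[0,0,0.8],0],[[0,0,0],[0,0,0.8],0]])

```text
clock: 24.3
eef_pos: [463.1, -225.3, 160.8]
tcp_rot: [-3.141, 0.003, 2.714]
contact_force: [0.4, -0.2, 0.8]
opening: 0.0
```

The tip reached 160.8 mm with under 1 N, so the cap top is at 161 mm or lower. That is fully home. Retreating and doing final checks.

play_rows(moves=[[[0,0,0],[0,0,-10],0],[[0,0,0],[0,0,-35],0],[[0,0,0],[0,0,-65],0],[[0,0,0],[-20,30,-80],0],[[0,0,0],[-45,65,-85],0],[[0,0,0],[-70,100,-85],0],[[0,0,0],[-90,140,-85],0],[[0,0,0],[-100,175,-85],0],[[0,0,0],[-100,200,-85],0],[[0,0,0],[-100,200,-85],0],[[0,0,0],[-100,200,-85],0]])

```text
clock: 25.4
eef_pos: [636.8, -84.4, 246.3]
tcp_rot: [-3.141, 0.003, 2.715]
contact_force: [-0.5, -0.1, -1.0]
opening: 0.002
```

Run:
```python
from h import *
st(); fs=r.grab_frame("scene"); ft=r.grab_frame("top")
a=cv2.resize(fs["color"][90:330,80:400],(400,300),interpolation=cv2.INTER_AREA); b=cv2.resize(ft["color"][80:320,120:440],(400,300),interpolation=cv2.INTER_AREA); cv2.imwrite("pics/fin.png",np.hstack([a,b])[:,:,::-1])
```

```text
{'clock': np.float64(25.4), 'qpos': array([-0.133,  0.336,  1.539, -0.002,  1.265, -1.277]), 'eef_pos': array([636.759, -84.448, 246.343]), 'tcp_rot': array([-3.141e+00,  3.000e-03,  2.715e+00]), 'contact_force': array([-0.506, -0.148, -1.035]), 'wrist_torque': array([0.004, 0.024, 0.024]), 'opening': np.float64(0.002)}
```

View pics/fin.png

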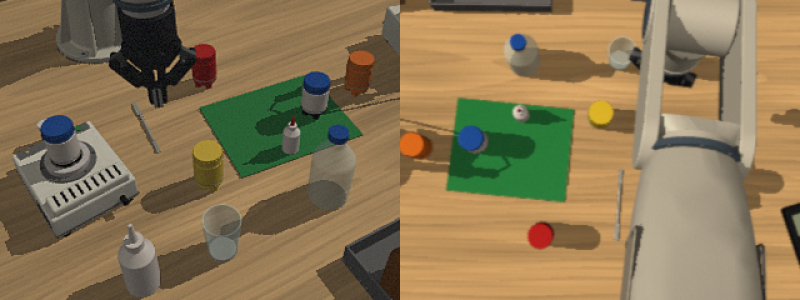

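Final views: the heavy chamber is upright in the mill at (62,140), the light one stands on the mat at (316,95), and everything else is where it was. Handing in.

```bash
python3 -c "
from rig import r
print(r.sign_off())"
```

```text
the job is handed in; nothing more can be done
None
```

The heavier chamber is seated upright and fully home in the mill collar. The lighter one stands on the mat, and the job was handed in at about 25 s.

**Weighing:** I lifted each chamber about 30 mm. The one near (533, 306) pulled about 2.2 N and the one near (489, 155) about 4.8 N, so I took the second as the loaded one.

**Seating:** From the wrist camera the dogs were at about 26° and the drive cross at 26.3°, so the chamber slid over the cross with no search turn. I only wiggled it ±3°. The highest pressing force I read was about 12 N. A side force of about 4 N went away after a 1 mm shift.

**Last checks:**
- **Height by touch:** the shut fingertips reached 160.8 mm over the cap with under 1 N. Home is 161 mm and caught is 168 mm, so it is home.
- **Disagreements:** the tool height at floor contact suggested about 1 mm too high, and the scene camera gave a cap top of 162–164 mm. I trusted the touch reading.
- **Surroundings:** the scene view showed the other objects standing where they were, and nothing was touching the robot. The arm hid the mill in the top view, so that camera could not confirm the seating.

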